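Set the margin lever of a binding punch by clicks and seat an album cover

TASK

Get the binding punch ready for this red album cover. First click the orange margin lever up to the red mark on its scale, one notch at a time, letting it settle in each notch and never running past the mark. Then slide the cover gently by its edges until it is snug against the steel edge guide on the left and pressed fully home, square against the back stop inside the throat; leave the other things on the table where they are.

Things in the scene. Friction and masses are not known exactly. Their poses are not given: they have to be found in the camera images.
- punch: Binding punch, grey, dark head; 320 wide (y) x 250 deep (x) x 100 mm high without lever and handle; fixed. Origin: on the table below the middle of the head's front face; x to the rear, y to its left end, z up. Head: x 0 to 145, y -160 to 160, from z = 66 (throat 16 mm high over the shelf) to a flat deck at z = 100. Its punching handle stands up and back at the right end (y -160 to -185, x 90 to 205, to z = 290); not needed.
- shelf_front (a point): Middle of the feed shelf's front edge, on its top (punch x -105, y 17.5, z 50). The shelf spans x -105 to 0, y -85 to +120; below it all is open in front of punch x = -55 and right of y = -95, so a finger may reach 40 mm below its top at the cover's overhanging front and right edges.
- guide_face (a point): Middle of the edge guide's face, a steel rail on the shelf, punch x -100 to -5, z 50 to 64; its face is the plane punch y = +95 and looks to the right (-y). The cover's left edge goes against it.
- margin_lever: Margin lever on the deck, on an upright axis. Origin: on the axis at deck height (punch x 92, y 60, z 100). A steel arm points along its own -x (to the punch's front) and carries the orange thumb fin. A spring roller holds it in 8 notches 0.11 rad apart: yaw to the punch -0.385 rad in notch 0 (fin far left) to +0.385 in notch 7 (far right). Starts in notch 0, 1 or 2.
- lever_fin (a point): Centre of the fin, 72 mm from the axis; 10 thick along its travel, 22 long, 30 mm high (8 to 38 over the deck). Push it right (-y) to click up, 7.9 mm a notch; punch y = 87, 80, 73, 65, 56, 48, 41, 33 in notches 0 to 7. A notch holds to 4-7 N at the fin, rising up to half-way; past that it snaps into the next and the push drops off. Over 18 N is rough.
- red_mark (a point): Red line on the deck at notch 5 (yaw +0.165 rad), 87 mm from the lever's axis, in front of the fin; thinner white lines mark the other notches. It is the sixth of the eight lines counted from the left end. The white pointer under the fin shows which line the lever is at.
- back_stop: Steel stop bar across the throat, 200 mm wide (y), 12 mm high, hidden under the head. Origin: centre of its front face, which the cover's inner edge must bear on; axes as the punch's. The lever shifts it 1 mm to the rear per click; in notch 5 its face is 19.4 mm behind the head's front face.
- cover: Red album cover with gold ring, stiff board 148 (x) x 210 (y) x 4 mm, 140 g, loose, flat on the shelf, a little skewed, clear of guide and stop. Origin: centre of its underside; x points into the throat, y to the punch's left. In place its front edge overhangs the shelf by about 24 mm, its right edge by about 30. It slides at about 1 N; over 18 N of push is rough.
- cover_inner_left (a point): Corner of the cover, half-way through its thickness, at its inner (+x) and left (+y) edges; the left edge goes against the edge guide, the inner edge against the back stop.
- cover_inner_right (a point): Corner of the cover at its inner (+x) and right (-y) edges.
- cover_front (a point): Middle of the cover's front edge, the one towards the operator, which is pushed to send it home.
- cover_right (a point): Middle of the cover's right edge, which is pushed to send it against the edge guide.
- thermos_mid (a point): Middle of a pink thermos flask, 68 mm across, 180 mm high, standing to the left; a bystander.
- ink_mid (a point): Middle of a closed black ink bottle with a red cap, 52 mm across, 85 mm high, standing to the right; a bystander.
- paperweight_mid (a point): Middle of a dark wooden paperweight bar, 180 x 28 x 16 mm, lying to the left; a bystander.

How it is judged:
By the outcome, as a careful person would: the job done as asked, in the order asked, and still so for the second after the job is handed in, with the robot touching nothing.
It also fails if it takes over 72 s, if anything falls off the work surface, if the arm or the gripper's body presses on something with over 40 N, if the wrist force passes 120 N, or if a joint passes its speed limit or range.

ROBOT

A 7-joint arm with a two-finger parallel gripper is mounted at the origin on the work surface. World frame = base frame: x ahead of the robot, y to its left, z up, the work surface at z = 0. Lengths are in m, angles in rad, forces in N, time in s.
With the tool pointing down it reaches from about 0.4 to 0.875 m from the base axis. Payload 19.3 kg.
Tool frame: the origin (TCP) lies midway between the tips of the shut fingers; the grasp point (between the pads) lies 19 mm behind it (bot.pinch_z is the distance from the TCP to the grasp point, in m); z points along the fingers, y is the direction in which the jaws open and shut (so a half turn about z gives the same grasp; the last joint's range is limited). The gripper opens to 85 mm and grips with 20 to 120 N. Pads are 22 mm wide; open, the fingers measure 114 mm over their backs; the gripper's body (76 mm by 85 mm) begins 54 mm behind the grasp point. The pads swing forward as they close: fully open they stand 13 mm farther back than shut.
Start: joints at [1.122, 0.521, -0.036, 1.599, 0.021, 1.021, -0.113], TCP at [0.231, -0.581, 0.199] pointing down, gripper open.
Joint ranges: [-2.91, 2.91], [-0.3, 2.13], [-1.5, 1.42], [0.17, 2.43], [-1.26, 4.41], [0.16, 1.93], [-2.52, 2.52]. Speed limits (rad/s): [1.89, 1.89, 2.39, 2.39, 3.01, 3.01, 3.01].

INTERFACE

Orientations are given as [roll, pitch, yaw] about the fixed x, y, z axes, in that order (R = Rz(yaw) Ry(pitch) Rx(roll)).
In Python, from workcell import bot gives the robot as it stands. The module is installed in compiled form; this text tells all that it offers.
- The arm moves only by the tool move_arm, never from a script. Its argument "moves" is text: rows parted by semicolons, each of 4 numbers parted by spaces: the shift along the tool's x, y, z in mm, then the turn about the tool's z in rad. In form: dx dy dz yaw; .... A call has exactly 10 rows; each row is the pose to reach, as a shift and turn from the pose commanded when the call began, along the tool's axes at that moment; what a row does not reach only later rows make up. A row lasts 1/12 s, in which the tool goes at most 41.7 mm and 7.16 degrees, less where a joint would pass 70% of its speed; a pose out of reach is approached as far as the arm can. A call with a gripper value outside its range is refused whole. "grip" is the opening, from 0 (shut) to 1 (fully open), set as the call begins (left out, the last holds). The fingers move at their own pace and stop on an object; "grip_force" is the grip in N (left out, the last holds). Time passes only in rows, so rows that repeat a pose let the fingers close, or fill a call up. It gives the time, the measured TCP pose, the force and the opening at its end, in the units of the state.
- bot.observe(): the state, without advancing time (a new reading comes with each control period).
- bot.grab_frame(name): name is "scene" or "side" or "wrist"; returns a dict with "frame" (384x512x3 uint8, red, green, blue), "z_map" (384x512 float32, m along the optical axis (not along the pixel's ray), 0 where there is no reading), "K" (3x3 intrinsics, pixels), "eye" and "attitude" of the camera in the world. Camera axes: x right, y up, looking along -z (the intrinsics and any distortion apply to the point x, -y, -z); pixel columns grow to the right and rows downward; lengths in m; the calibration is good to about 2 mm. A picture is of the moment at which its call begins.
- bot.job_done(): hands the job in, once; it reports no verdict.
Trained networks look in a picture, given as the dict that the camera call returned (one of the last four; its "shot" number tells which), for a name from the list of things; names that differ only in an ending like _2 or _b are one class to them, and where a whole thing is asked for, a point or a joint stands for the part that bears it (a point fixed in the world has none). Each returns a list of dicts, best first, with "conf" (0 to 1); they miss things now and then, are a little off and sometimes report something else, mostly with a low value. They report only what shows in the picture. A call takes as long as a camera call.
- bot.search_frame(picture, label): "at" ([column, row] in pixels, amid what is visible of it).
- bot.pinpoint(picture, label): "at" ([column, row] in pixels: a listed point, or the origin of a listed thing).
The state is a dict: "clock": time; "qpos": joint angles; "qd": joint speeds; "joint_efforts": joint torques, N m; "position": TCP position; "tool_rot": TCP orientation; "force": force on the tool from outside, world axes, zero at the start; "moment": the same for the moment, N m; "grip_width": finger opening in m.
Only numpy, scipy, OpenCV 4.12 (cv2) and the standard library are available. Lean on these libraries where they do the work, as an engineer would, in place of code of your own. Each camera call takes 0.05 s, during which the arm holds its last target. There are 200 camera calls.

## Working session

There is one attempt and no reset: what is moved stays moved. The work goes in short steps, Python scripts to look and compute and a tool call to move; the robot and the scene stay as the last step left them, time stands still between calls to the robot, and variables do not carry over. Pictures are saved under pics/ and viewed, about 8 in all and at most 12, crops included, and the job is handed in when it is done.

Besides the shell and the picture viewer there is one more tool, called as name(argument=value, ...) on one line, values as JSON. move_arm: Moves the arm, as the interface text tells. Its arguments: {"type":"object","properties":{"moves":{"type":"string"},"grip":{"type":"number"},"grip_force":{"type":"number"}},"required":["moves"]}

```bash
mkdir -p pics; cat > h.py <<'E'
from workcell import bot
import numpy as np, cv2
from scipy.spatial.transform import Rotation as R
def save(p,n): cv2.imwrite('pics/'+n,p['frame'][:,:,::-1])
def att(p):
    a=np.array(p['attitude'],float)
    return a if a.shape==(3,3) else (R.from_euler('xyz',a).as_matrix() if a.size==3 else R.from_quat(a).as_matrix())
def ray(p,uv):
    K=np.array(p['K']);d=np.array([(uv[0]-K[0,2])/K[0,0],-(uv[1]-K[1,2])/K[1,1],-1.]);return att(p)@d
def w(p,uv,r=1):
    u,v=map(int,np.round(uv));z=p['z_map'][max(v-r,0):v+r+1,max(u-r,0):u+r+1];z=z[z>0]
    return np.array(p['eye'])+ray(p,uv)*np.median(z) if z.size else None
def onz(p,uv,z):
    d=ray(p,uv);e=np.array(p['eye']);return e+d*(z-e[2])/d[2]
def proj(p,X):
    c=att(p).T@(np.array(X)-p['eye']);K=np.array(p['K']);return K[0,0]*c[0]/-c[2]+K[0,2],K[1,1]*-c[1]/-c[2]+K[1,2]
E
python3 - <<'E'
from h import *
np.set_printoptions(precision=4,suppress=True)
o=bot.observe();print(o)
for n in['scene','side']:
    p=bot.grab_frame(n);save(p,n+'0.png');print(n,{k:p[k] for k in p if k not in('frame','z_map')})
    for l in['punch','shelf_front','guide_face','margin_lever','lever_fin','red_mark','cover','cover_inner_left','cover_inner_right','cover_front','cover_right','thermos_mid','ink_mid','paperweight_mid']:
        for d in bot.pinpoint(p,l)[:1]: print(l,np.array(d['at']),round(d['conf'],2),w(p,d['at']))
E
```

```text
{'clock': 0.0, 'qpos': array([ 1.1218,  0.522 , -0.0363,  1.6   ,  0.0212,  1.0211, -0.1128]), 'qd': array([-0.0008,  0.0009, -0.0005,  0.0018, -0.0005,  0.0006, -0.0003]), 'joint_efforts': array([  0.0004, -92.7106,   1.9802, -36.9933,   0.0179,   0.0082,
        -0.0001]), 'position': array([ 0.231 , -0.5804,  0.1986]), 'tool_rot': array([-3.1405,  0.0001,  0.3788]), 'force': array([0.6322, 0.257 , 0.4971]), 'moment': array([0.0095, 0.0598, 0.0315]), 'grip_width': 0.08548918138366879}
scene {'K': array([[478.5915,   0.    , 259.3879],
       [  0.    , 478.5915, 194.084 ],
       [  0.    ,   0.    ,   1.    ]]), 'eye': array([ 1.0728, -1.0386,  1.1724]), 'attitude': array([0.8139, 0.016 , 0.461 ]), 'shot': 1}
punch [284.5 230. ] 0.87 [ 0.6904 -0.1365  0.098 ]
shelf_front [301.5 190.4] 0.52 [0.6797 0.0183 0.1273]
guide_face [277.4 191.1] 0.77 [0.5803 0.0512 0.0567]
margin_lever [317.4 205.4] 0.68 [ 0.7463 -0.0103  0.1137]
lever_fin [301.5 189.9] 0.52 [0.6793 0.0192 0.1285]
red_mark [293.1 198.3] 0.87 [0.6583 0.0027 0.0969]
cover [161.4 270.9] 0.6 [ 0.434  -0.4183  0.0832]
cover_inn
[... 594 characters left out ...]
1.0173, -0.0008, -2.4483]), 'shot': 2}
punch [235.6 201.1] 0.83 [ 0.6    -0.0152  0.0551]
shelf_front [274.9 204.2] 0.35 [ 0.5043 -0.0792  0.0522]
guide_face [221.  209.1] 0.78 [0.5943 0.0513 0.0638]
margin_lever [196.8 179.7] 0.5 [0.7164 0.025  0.1021]
lever_fin [201.8 181.4] 0.68 [0.6868 0.0323 0.1106]
cover [255.3 199. ] 0.71 [ 0.5638 -0.0616  0.0544]
cover_inner_left [211.3 199.2] 0.59 [0.6639 0.0211 0.0533]
cover_inner_right [257.4 173.6] 0.69 [ 0.6728 -0.2022  0.0409]
cover_right [275.3 183.3] 0.58 [ 0.5758 -0.1736  0.0529]
thermos_mid [199.  279.6] 0.94 [0.3882 0.3252 0.1219]
ink_mid [353.6 172.7] 0.88 [ 0.415  -0.381   0.0597]
paperweight_mid [193.  175.4] 0.74 [0.7344 0.0227 0.1092]
```

```bash
python3 - <<'E'
import cv2,numpy as np
a=cv2.imread('pics/scene0.png');b=cv2.imread('pics/side0.png')
A=cv2.resize(a[140:290,140:380],(800,500),interpolation=cv2.INTER_CUBIC)
cv2.imwrite('pics/sc.png',A)
B=cv2.resize(b[110:300,130:400],(800,563),interpolation=cv2.INTER_CUBIC)
cv2.imwrite('pics/sd.png',B)
E
```

```text
(no output)
```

View pics/sc.png

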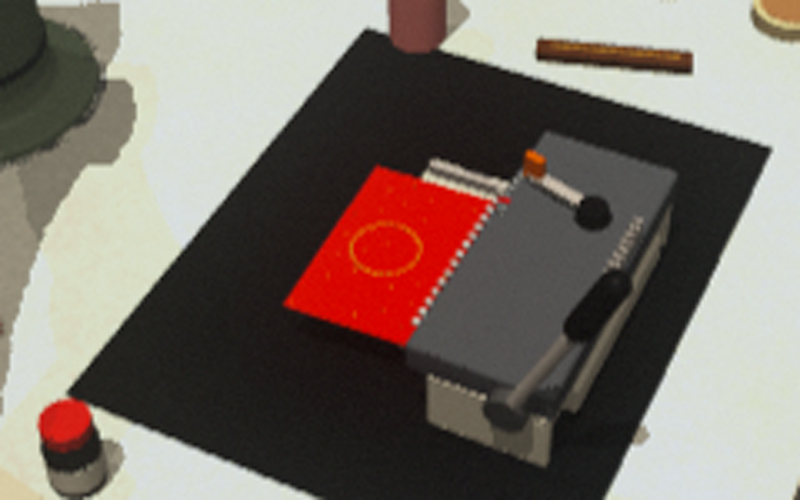

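View pics/sd.png

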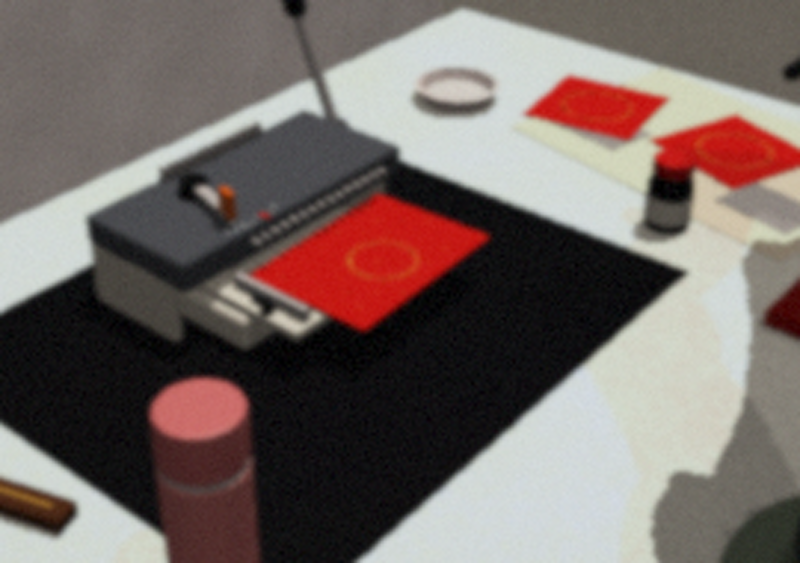

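The scene view shows the punch with the lever near the left end of its scale and the red mark at about (292,199). The cover is skewed, its inner edge just in the throat and clear of the guide. Next I'll fit the punch and cover poses from depth.

```bash
cat >> h.py <<'E'
def cloud(p):
    v,u=np.mgrid[0:384,0:512];K=np.array(p['K']);z=p['z_map']
    d=np.stack([(u-K[0,2])/K[0,0],-(v-K[1,2])/K[1,1],-np.ones(u.shape)],-1)*z[...,None]
    return d@att(p).T+np.array(p['eye'])
E
python3 - <<'E'
from h import *
np.set_printoptions(precision=4,suppress=True)
for n in['scene','side']:
    p=bot.grab_frame(n);c=cloud(p);f=p['frame'].astype(int)
    near=(abs(c[...,0]-.62)<.3)&(abs(c[...,1]+.05)<.27)&(p['z_map']>0)
    dk=near&(abs(c[...,2]-.1)<.006)
    red=near&(f[...,0]>130)&(f[...,1]<70)&(f[...,2]<70)&(abs(c[...,2]-.054)<.012)
    org=near&(f[...,0]>130)&(f[...,1]>50)&(f[...,1]<130)&(f[...,2]<60)&(c[...,2]>.104)
    for nm,m in(('deck',dk),('red',red)):
        m=cv2.morphologyEx(m.astype(np.uint8),cv2.MORPH_OPEN,np.ones((3,3)))>0
        q=c[m];(ct,s,a)=cv2.minAreaRect((q[:,:2]*1000).astype(np.float32))
        print(n,nm,len(q),np.median(q[:,2]),ct,s,a);print(cv2.boxPoints((ct,s,a)))
    print('fin',org.sum(),c[org].mean(0) if org.any() else'')
E
```

```text
scene deck 2500 0.09799524119756109 (722.394287109375, -57.04981994628906) (322.66864013671875, 145.6774444580078) 89.56285858154297
[[ 648.3268 -217.8237]
 [ 794.     -218.9352]
 [ 796.4618  103.7241]
 [ 650.7886  104.8355]]
scene red 1716 0.051890633311884704 (564.643798828125, -77.08434295654297) (130.420654296875, 218.59043884277344) 1.769311785697937
[[ 496.0901   30.1454]
 [ 502.8391 -188.3409]
 [ 633.1975 -184.3141]
 [ 626.4485   34.1722]]
fin 13 [0.6725 0.0236 0.1352]
side deck 2290 0.10078430402293714 (719.7012329101562, -57.22050476074219) (337.0789489746094, 147.6158447265625) 89.50678253173828
[[ 644.4453 -225.1184]
 [ 792.0556 -226.3891]
 [ 794.9572  110.6774]
 [ 647.3469  111.9481]]
side red 1848 0.05478141493295646 (575.487548828125, -72.86811065673828) (150.81614685058594, 210.34185791015625) 1.6511306762695312
[[ 497.0804   30.0864]
 [ 503.1411 -180.1682]
 [ 653.8947 -175.8226]
 [ 647.834    34.4319]]
fin 11 [0.6728 0.0277 0.1378]
```

move_arm(moves="32 -22 -5 0.04; 64 -44 -10 0.08; 96 -66 -15 0.12; 128 -88 -20 0.16; 160 -110 -25 0.2; 192 -132 -30 0.24; 224 -154 -35 0.28; 256 -176 -40 0.32; 288 -198 -45 0.36; 320 -220 -50 0.387", grip=0)

```text
clock: 2.43
position: [0.4479, -0.2562, 0.2497]
tool_rot: [3.141, -0.0, -0.011]
force: [0.5, -1.2, 0.6]
grip_width: 0.0
```

```bash
python3 - <<'E'
from h import *
p=bot.grab_frame('wrist');o=bot.observe();print(p['eye']-o['position'],p['K'],att(p).round(3))
E
```

```text
[ 0.07570169 -0.00626067  0.1740924 ] [[311.4710405    0.         257.07527257]
 [  0.         311.4710405  196.59700362]
 [  0.           0.           1.        ]] [[-0.011  0.949  0.315]
 [-1.    -0.01  -0.003]
 [ 0.001 -0.315  0.949]]
```

move_arm(moves="15 -27 0 0; 30 -54 0 0; 45 -81 0 0; 60 -108 0 0; 75 -135 0 0; 90 -162 0 0; 105 -189 0 0; 120 -216 0 0; 135 -243 0 0; 152 -270 0 0")

```text
clock: 3.32
position: [0.6017, 0.0121, 0.2494]
tool_rot: [3.142, -0.0, -0.008]
force: [-0.9, -0.4, 0.7]
grip_width: -0.0003
```

```bash
python3 - <<'E'
from h import *
np.set_printoptions(precision=4,suppress=True)
p=bot.grab_frame('wrist');save(p,'w1.png')
for l in['punch','guide_face','margin_lever','lever_fin','red_mark','cover_inner_left','cover']:
    for d in bot.pinpoint(p,l)[:1]: print(l,np.array(d['at']),round(d['conf'],2),w(p,d['at']))
u,v=proj(p,[.66,.01,.1]);u,v=int(u),int(v);print(u,v)
x0=max(0,u-120);y0=max(0,v-90);cv2.imwrite('pics/w1c.png',cv2.resize(cv2.imread('pics/w1.png')[y0:y0+180,x0:x0+240],(800,600),interpolation=cv2.INTER_CUBIC));print(x0,y0)
E
```

```text
punch [302.5 117.5] 0.71 [ 0.6586 -0.0331  0.1003]
guide_face [233.  165.2] 0.68 [0.5989 0.0428 0.0504]
margin_lever [260.4  26.1] 0.6 [0.7382 0.0093 0.117 ]
lever_fin [240.9 102.6] 0.85 [0.6745 0.027  0.1373]
red_mark [275.4 121.9] 0.82 [ 0.6545 -0.0057  0.1011]
cover_inner_left [238.8 125.8] 0.77 [0.6464 0.0342 0.0539]
cover [325.5 182.3] 0.8 [ 0.5772 -0.0709  0.0541]
259 116
139 26
```

View pics/w1c.png

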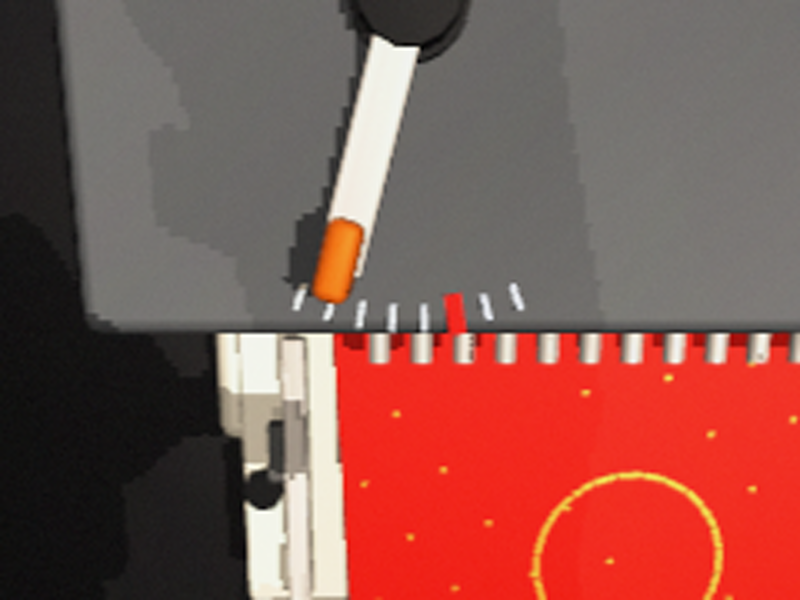

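The wrist crop shows eight lines, with the red one sixth from the left at crop (454,315). The fin is at the second line (328,310), so the lever is in notch 1 and needs four clicks.

move_arm(moves="24 -16 0 0; 48 -32 0 0; 72 -48 0 0; 72 -48 30 0; 72 -48 60 0; 72 -48 90 0; 72 -48 115 0; 72 -48 134 0; 72 -48 134 0; 72 -48 134 0")

```text
clock: 4.55
position: [0.6734, 0.0574, 0.1152]
tool_rot: [3.141, 0.001, -0.009]
force: [0.8, 0.5, 1.2]
grip_width: 0.0
```

```bash
python3 - <<'E'
from h import *
p=bot.grab_frame('wrist');save(p,'w2.png');o=bot.observe();print(o['position'],o['force'],p['eye'])
for d in bot.pinpoint(p,'lever_fin')[:1]: print(d,w(p,d['at']))
cv2.imwrite('pics/w2c.png',cv2.resize(cv2.imread('pics/w2.png')[0:300,100:500],(800,600),interpolation=cv2.INTER_CUBIC))
E
```

```text
[0.67414851 0.05770937 0.11637123] [-0.06822628 -0.87842486  1.2607824 ] [0.75417044 0.05813189 0.28999905]
{'at': [308.1, 239.7], 'conf': 0.82} [0.67817887 0.03100759 0.13687533]
```

View pics/w2c.png

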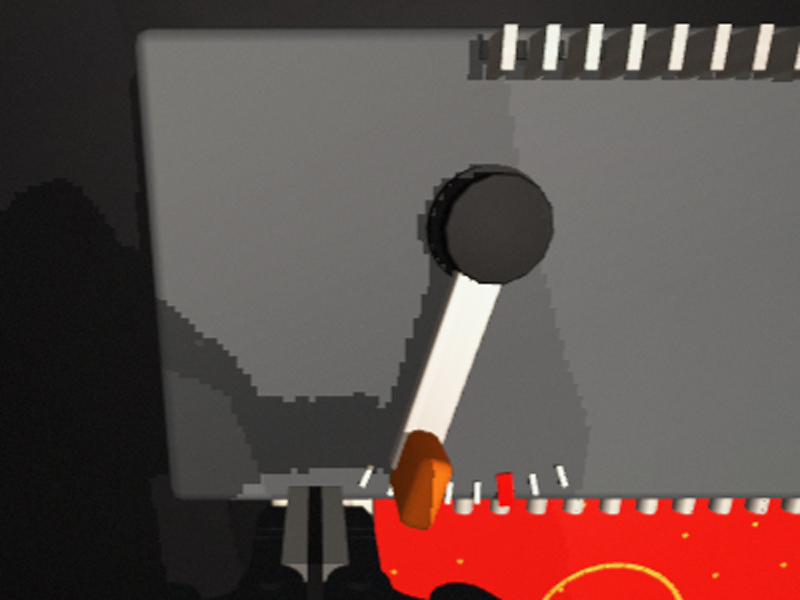

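The finger is left of the fin, about 12 mm from it. I'll approach slowly.

move_arm(moves="1 1 0 0; 2 2 0 0; 3 3 0 0; 4 4 0 0; 4 5 0 0; 4 6 0 0; 4 7 0 0; 4 8 0 0; 4 9 0 0; 4 9 0 0")

```text
clock: 5.48
position: [0.6776, 0.0489, 0.1152]
tool_rot: [3.141, 0.0, -0.008]
force: [0.1, 0.4, 0.1]
grip_width: -0.0001
```

move_arm(moves="0 0.2 0 0; 0 0.5 0 0; 0 0.8 0 0; 0 1.2 0 0; 0 1.6 0 0; 0 2 0 0; 0 2.4 0 0; 0 2.7 0 0; 0 3 0 0; 0 3 0 0")

```text
clock: 6.32
position: [0.6776, 0.0461, 0.1152]
tool_rot: [-3.142, -0.0, -0.008]
force: [-0.8, 0.9, 0.5]
grip_width: 0.0002
```

move_arm(moves="0 0.2 0 0; 0 0.4 0 0; 0 0.6 0 0; 0 0.8 0 0; 0 1 0 0; 0 1.2 0 0; 0 1.4 0 0; 0 1.6 0 0; 0 1.8 0 0; 0 2 0 0")

```text
clock: 7.15
position: [0.6776, 0.0441, 0.1152]
tool_rot: [3.142, 0.0, -0.008]
force: [-0.1, -0.1, -0.3]
grip_width: 0.0004
```

move_arm(moves="0 0.2 0 0; 0 0.4 0 0; 0 0.6 0 0; 0 0.8 0 0; 0 1 0 0; 0 1.2 0 0; 0 1.4 0 0; 0 1.6 0 0; 0 1.8 0 0; 0 2 0 0")

```text
clock: 7.98
position: [0.6775, 0.0421, 0.1152]
tool_rot: [-3.142, 0.0, -0.008]
force: [0.1, 0.1, -0.7]
grip_width: 0.0001
```

move_arm(moves="0 0.2 0 0; 0 0.4 0 0; 0 0.6 0 0; 0 0.8 0 0; 0 1 0 0; 0 1.2 0 0; 0 1.4 0 0; 0 1.6 0 0; 0 1.8 0 0; 0 2 0 0")

```text
clock: 8.82
position: [0.6775, 0.0401, 0.1152]
tool_rot: [-3.142, -0.0, -0.008]
force: [0.2, 0.5, -0.2]
grip_width: -0.0003
```

```bash
python3 - <<'E'
from h import *
p=bot.grab_frame('wrist');save(p,'w3.png');o=bot.observe();print(o['position'],o['force'])
for d in bot.pinpoint(p,'lever_fin')[:1]: print(d,w(p,d['at']))
cv2.imwrite('pics/w3c.png',cv2.resize(cv2.imread('pics/w3.png')[150:300,200:400],(800,600),interpolation=cv2.INTER_CUBIC))
E
```

```text
[0.67752105 0.04004334 0.1151636 ] [-0.79104557 -0.98816638 -0.27950656]
{'at': [328.1, 251.6], 'conf': 0.52} [ 0.65552437 -0.00664595  0.10103655]
```

View pics/w3c.png

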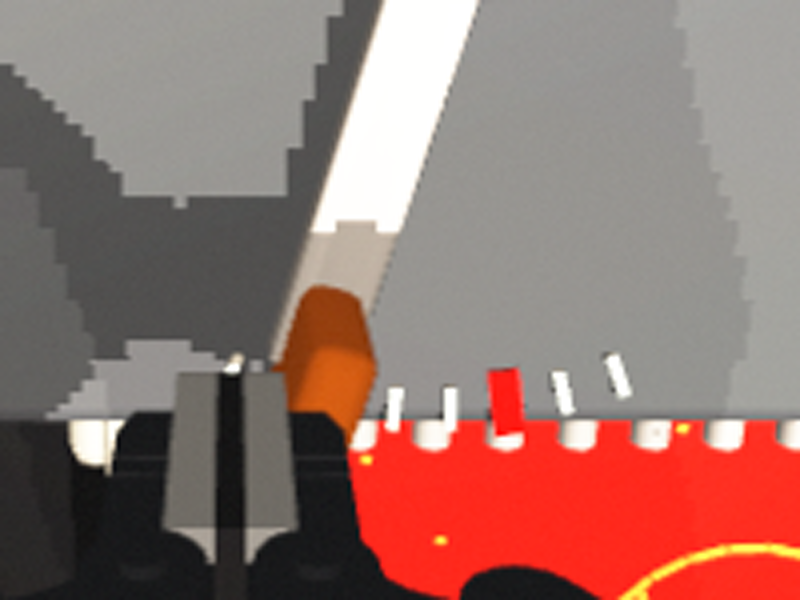

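The finger is now just touching the fin's left side, with the fin still at line 2. I'll push in small steps from here and watch the force.

move_arm(moves="0 0.2 0 0; 0 0.4 0 0; 0 0.6 0 0; 0 0.8 0 0; 0 1 0 0; 0 1.2 0 0; 0 1.4 0 0; 0 1.6 0 0; 0 1.8 0 0; 0 2 0 0")

```text
clock: 9.75
position: [0.6775, 0.0381, 0.1152]
tool_rot: [3.142, -0.0, -0.008]
force: [0.3, -0.1, 0.8]
grip_width: -0.0001
```

move_arm(moves="0 0.2 0 0; 0 0.4 0 0; 0 0.6 0 0; 0 0.8 0 0; 0 1 0 0; 0 1.1 0 0; 0 1.2 0 0; 0 1.3 0 0; 0 1.4 0 0; 0 1.5 0 0")

```text
clock: 10.58
position: [0.6775, 0.0367, 0.1152]
tool_rot: [-3.142, 0.0, -0.008]
force: [0.2, -0.7, 0.2]
grip_width: 0.0002
```

move_arm(moves="0 0.2 0 0; 0 0.4 0 0; 0 0.6 0 0; 0 0.8 0 0; 0 1 0 0; 0 1.1 0 0; 0 1.2 0 0; 0 1.3 0 0; 0 1.4 0 0; 0 1.5 0 0")

```text
clock: 11.42
position: [0.6775, 0.0351, 0.1152]
tool_rot: [-3.142, 0.0, -0.008]
force: [-0.2, 0.4, -0.4]
grip_width: 0.0003
```

```bash
python3 - <<'E'
from h import *
p=bot.grab_frame('wrist');save(p,'w4.png');o=bot.observe();print(o['position'],o['force'])
for q in range(2): print(bot.observe()['force'])
cv2.imwrite('pics/w4c.png',cv2.resize(cv2.imread('pics/w4.png')[150:300,200:400],(800,600),interpolation=cv2.INTER_CUBIC))
E
```

```text
[0.67754546 0.03514437 0.11524044] [ 0.1927621   0.09777192 -0.83309687]
[ 0.1927621   0.09777192 -0.83309687]
[ 0.1927621   0.09777192 -0.83309687]
```

View pics/w4c.png

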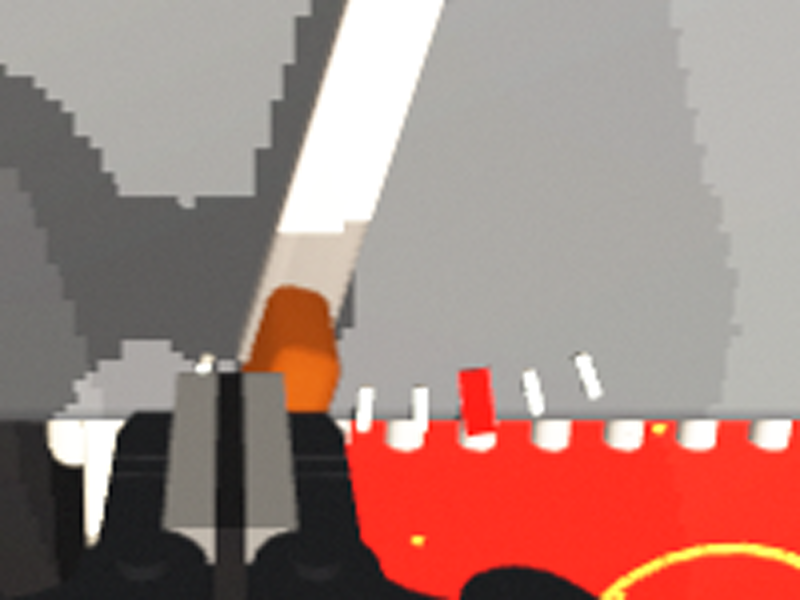

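```bash
python3 - <<'E'
from h import *
np.set_printoptions(precision=4,suppress=True)
p=bot.grab_frame('wrist');c=cloud(p);f=p['frame'].astype(int)
print(proj(p,[.6885,.035,.115]),proj(p,[.6665,.035,.115]))
for v in(241,244,248,256,262,270,280): 
  print(v,[ (u,c[v,u].round(4).tolist(),f[v,u].tolist()) for u in(250,268,272,276,282)])
org=(f[...,0]>90)&(f[...,1]>35)&(f[...,1]<130)&(f[...,2]<40)&(c[...,2]>.106)&(c[...,2]<.15)
q=c[org];print(org.sum(),q.min(0),q.max(0));t=q[q[:,2]>.134];print('top',t.min(0),t.max(0))
E
```

```text
(np.float64(259.2912870393202), np.float64(214.51824292586394)) (np.float64(259.5068929567058), np.float64(247.2209566779229))
241 [(250, [0.6639, 0.0413, 0.101], [255, 255, 254]), (268, [0.682, 0.0305, 0.1376], [198, 87, 20]), (272, [0.6824, 0.0284, 0.1383], [229, 103, 22]), (276, [0.6822, 0.0262, 0.1381], [229, 104, 21]), (282, [0.6816, 0.0228, 0.1369], [218, 97, 21])]
244 [(250, [0.6884, 0.0398, 0.1534], [127, 122, 115]), (268, [0.688, 0.031, 0.1528], [125, 121, 113]), (272, [0.6808, 0.0284, 0.1388], [231, 106, 22]), (276, [0.6804, 0.0262, 0.138], [232, 107, 24]), (282, [0.6803, 0.0229, 0.1378], [216, 97, 25])]
248 [(250, [0.6879, 0.0397, 0.1566], [126, 123, 115]), (268, [0.6886, 0.0312, 0.1581], [128, 123, 116]), (272, [0.678, 0.0283, 0.138], [232, 106, 23]), (276, [0.6783, 0.0262, 0.1386], [231, 107, 23]), (282, [0.6775, 0.0228, 0.1372], [197, 95, 33])]
256 [(250, [0.6885, 0.0395, 0.1655], [127, 123, 115]), (268, [0.6882, 0.0314, 0.1649], [127, 122, 114]), (272, [0.6885, 0.0296, 0.1655], [58, 57, 56]), (276, [0.6838, 0.0273, 0.1572], [26, 27, 28]), (282, [0.684, 0.0245, 0.1575],
[... 156 characters left out ...]
, 92, 86]), (276, [0.6838, 0.0276, 0.1628], [29, 30, 31]), (282, [0.6837, 0.0248, 0.1626], [26, 28, 29])]
270 [(250, [0.6878, 0.0393, 0.176], [128, 123, 116]), (268, [0.6884, 0.0318, 0.1771], [126, 122, 114]), (272, [0.6883, 0.0302, 0.1769], [115, 111, 105]), (276, [0.6844, 0.0281, 0.1707], [27, 28, 30]), (282, [0.6846, 0.0255, 0.1709], [26, 27, 29])]
280 [(250, [0.6871, 0.0392, 0.1823], [127, 122, 113]), (268, [0.688, 0.0321, 0.1837], [125, 121, 113]), (272, [0.6885, 0.0305, 0.1845], [127, 121, 114]), (276, [0.6832, 0.0284, 0.1765], [27, 28, 30]), (282, [0.6838, 0.026, 0.1774], [30, 30, 32])]
469 [0.6697 0.0221 0.1128] [0.685  0.0341 0.1392]
top [0.6749 0.0221 0.134 ] [0.6848 0.031  0.1392]
```

```bash
python3 - <<'E'
from h import *
np.set_printoptions(precision=4,suppress=True)
for n in('side','scene'):
    p=bot.grab_frame(n);save(p,n+'5.png');c=cloud(p);f=p['frame'].astype(int)
    m=(abs(c[...,0]-.6775)<.025)&(abs(c[...,1]-.035)<.03)&(c[...,2]>.106)&(c[...,2]<.25)
    v,u=np.where(m)
    for r in np.unique(v): 
        k=u[v==r]; print(n,r,k.min(),k.max(),c[r,k].mean(0),c[r,k].min(0)[1],c[r,k].max(0)[1],f[r,k].mean(0).astype(int))
E
```

```text
side 137 210 210 [0.669  0.0055 0.246 ] 0.005460324874829059 0.005460324874829059 [15 17 11]
side 138 210 210 [0.6682 0.0064 0.2436] 0.006443591459042497 0.006443591459042497 [16 18 19]
side 139 203 210 [0.6643 0.0232 0.2476] 0.0071873535027939806 0.03261640555758183 [11 10 13]
side 140 203 210 [0.6628 0.0248 0.2456] 0.007701972780850275 0.03318467184675211 [10 10 11]
side 141 203 209 [0.6611 0.0285 0.2445] 0.021494404153599267 0.03653578842867278 [12 12 13]
side 142 202 209 [0.6622 0.0295 0.2416] 0.0159145900666402 0.04318147426968255 [10 10 12]
side 143 195 209 [0.6628 0.0417 0.2428] 0.015928053615442805 0.061834528786130716 [11 11 12]
side 144 195 209 [0.6627 0.042  0.24  ] 0.01922213124361405 0.06362226048156727 [10 10 11]
side 145 195 209 [0.6634 0.0417 0.2367] 0.01781753778939721 0.06086061215002336 [ 9  9 11]
side 146 195 209 [0.6635 0.0419 0.2338] 0.017132019674592214 0.06352181980684002 [12 13 13]
side 147 191 212 [0.6652 0.0428 0.2307] 0.006133816877618603 0.06478148621307711 [17 18 18]
side 148 192 212 [0.6656 0.0405 0.2267] 0.005390558323470573 0.06358654214053461 [24 24 
[... 6642 characters left out ...]
095 0.02253793892787348 [86 39 15]
scene 192 297 303 [0.6743 0.0198 0.1168] 0.01717883429481537 0.024720169486132537 [87 48 26]
scene 193 298 304 [0.6781 0.0195 0.1141] 0.012829832082059012 0.027852381298478113 [87 66 53]
scene 194 299 306 [0.6832 0.0202 0.1112] 0.015884165785633453 0.02633693404455384 [103  92  83]
scene 195 301 308 [0.6912 0.0169 0.1128] 0.011139175052155226 0.024259763430649173 [125 116 105]
scene 196 302 307 [0.6926 0.0143 0.1112] 0.010657560560957346 0.02150970654159634 [122 112 102]
scene 197 304 307 [0.6973 0.0111 0.1115] 0.00813635203169727 0.013349277731376175 [115 106  96]
scene 198 306 306 [0.699  0.0117 0.1072] 0.011713462465960944 0.011713462465960944 [76 69 64]
```

All three cameras show the real fingertips at z ≈ 0.151, about 36 mm above the reported TCP. The finger has been passing over the fin without touching it, and the lever hasn't moved. I'll back off to the left, then lower in stages while checking force and camera.

move_arm(moves="0 -5 0 0; -1 -10 0 0; -2 -14 0 0; -3 -18 0 0; -4 -20 0 0; -4 -20 3 0; -4 -20 6 0; -4 -20 9 0; -4 -20 11 0; -4 -20 11 0")

```text
clock: 12.45
position: [0.6734, 0.0549, 0.1035]
tool_rot: [3.141, 0.001, -0.008]
force: [0.1, 0.0, -0.5]
grip_width: -0.0003
```

move_arm(moves="0 0 1 0; 0 0 2 0; 0 0 3 0; 0 0 4 0; 0 0 5 0; 0 0 6 0; 0 0 7 0; 0 0 8 0; 0 0 9 0; 0 0 9 0")

```text
clock: 13.28
position: [0.6736, 0.0551, 0.095]
tool_rot: [3.142, 0.0, -0.008]
force: [0.6, -0.1, 0.6]
grip_width: 0.0
```

```bash
cat > tip.py <<'E'
from h import *
np.set_printoptions(precision=4,suppress=True)
o=bot.observe();x,y,z=o['position'];print(o['clock'],o['position'],o['force'])
p=bot.grab_frame('wrist');c=cloud(p);f=p['frame'].astype(int)
# front faces of fingers
g=(abs(c[...,0]-x-.0105)<.003)&(abs(c[...,1]-y)<.02)&(c[...,2]>z+.005)&(c[...,2]<z+.08)&(f.max(-1)-f.min(-1)<25)
q=c[g];print('tip z',np.percentile(q[:,2],2)-z,'y',q[:,1].min()-y,q[:,1].max()-y,len(q))
E
python3 tip.py
```

```text
13.2833 [0.6736 0.0551 0.095 ] [ 0.6471 -0.0908  0.6431]
tip z 0.005155649055576028 y -0.019842673991100353 0.019597475841317706 2481
```

The TCP now reads below deck height with no contact, which confirms the offset.

move_arm(moves="0 0 2 0; 0 0 4 0; 0 0 6 0; 0 0 8 0; 0 0 10 0; 0 0 12 0; 0 0 14 0; 0 0 15 0; 0 0 15 0; 0 0 15 0")

```text
clock: 14.17
position: [0.6737, 0.0552, 0.0802]
tool_rot: [3.142, -0.0, -0.008]
force: [0.3, 0.4, 0.1]
grip_width: 0.0002
```

```bash
python3 - <<'E'
from h import *
np.set_printoptions(precision=4,suppress=True)
o=bot.observe();print(o['clock'],o['position'],o['force'])
p=bot.grab_frame('wrist');save(p,'w6.png');c=cloud(p);f=p['frame'].astype(int)
u=257
for v in range(215,260,4): print(v,c[v,250],c[v,262],f[v,250])
r=248
print([(k,c[r,k,1].round(4),c[r,k,2].round(3)) for k in range(215,310,5)])
org=(f[...,0]>90)&(f[...,1]>35)&(f[...,1]<130)&(f[...,2]<40)&(c[...,2]>.106)&(c[...,2]<.15)
q=c[org];print(org.sum(),q.min(0),q.max(0))
cv2.imwrite('pics/w6c.png',cv2.resize(cv2.imread('pics/w6.png')[120:300,180:420],(800,600),interpolation=cv2.INTER_CUBIC))
E
```

```text
14.1667 [0.6737 0.0552 0.0802] [0.2758 0.389  0.0624]
215 [0.6923 0.0601 0.0997] [0.6919 0.0537 0.099 ] [207 203 201]
219 [0.6904 0.0601 0.1009] [0.6902 0.0537 0.1005] [206 204 200]
223 [0.6879 0.0602 0.1004] [0.6876 0.0537 0.0997] [130 128 127]
227 [0.6855 0.0602 0.1003] [0.6851 0.0537 0.0995] [117 116 112]
231 [0.683  0.0603 0.1   ] [0.6829 0.0537 0.0999] [116 115 114]
235 [0.6808 0.0603 0.1003] [0.6808 0.0538 0.1004] [116 116 114]
239 [0.6785 0.0603 0.1006] [0.6783 0.0538 0.1003] [115 113 112]
243 [0.6838 0.0599 0.1158] [0.6844 0.054  0.1172] [139 133 126]
247 [0.6844 0.0598 0.1212] [0.6843 0.0541 0.1211] [157 152 143]
251 [0.6849 0.0597 0.126 ] [0.6842 0.0541 0.1249] [157 152 142]
255 [0.6843 0.0596 0.1288] [0.6841 0.0542 0.1286] [156 151 143]
259 [0.684  0.0596 0.1319] [0.6849 0.0543 0.1335] [155 149 140]
[(215, np.float64(0.0799), np.float64(0.1)), (220, np.float64(0.0772), np.float64(0.099)), (225, np.float64(0.0743), np.float64(0.1)), (230, np.float64(0.0715), np.float64(0.1)), (235, np.float64(0.0688), np.float64(0.099)), (240, np.float64(0.0659), np.float64(0.101)), (245, np.float64(0.0622), np.float64(0.122)), (250, np.float64(0.0598), np.float64(0.121)), (255, np.float64(0.0574), np.float64(0.122)), (260, np.float64(0.055), np.float64(0.122)), (265, np.float64(0.0527), np.float64(0.122)), (270, np.float64(0.0503), np.float64(0.122)), (275, np.float64(0.0466), np.float64(0.101)), (280, np.float64(0.0438), np.float64(0.1)), (285, np.float64(0.0411), np.float64(0.1)), (290, np.float64(0.0383), np.float64(0.1)), (295, np.float64(0.0355), np.float64(0.1)), (300, np.float64(0.0326), np.float64(0.1)), (305, np.float64(0.0325), np.float64(0.115))]
1284 [0.6643 0.0221 0.1117] [0.6852 0.0431 0.1422]
```

View pics/w6c.png

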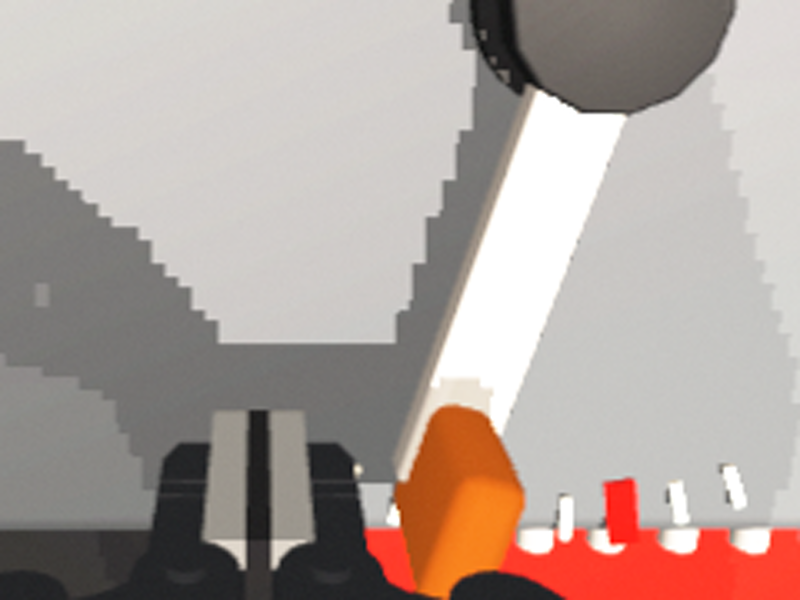

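The tip is now at z ≈ 0.116, beside the fin, with only a few millimetres between the finger's dark back and the fin. The lever is still on line 2. I'll creep right.

move_arm(moves="0 0.2 0 0; 0 0.5 0 0; 0 0.8 0 0; 0 1.2 0 0; 0 1.6 0 0; 0 2 0 0; 0 2.4 0 0; 0 2.8 0 0; 0 3 0 0; 0 3 0 0")

```text
clock: 15.05
position: [0.6736, 0.0521, 0.0802]
tool_rot: [3.142, 0.0, -0.008]
force: [0.5, 0.1, -0.4]
grip_width: 0.0003
```

move_arm(moves="0 0.2 0 0; 0 0.5 0 0; 0 0.8 0 0; 0 1 0 0; 0 1.2 0 0; 0 1.4 0 0; 0 1.6 0 0; 0 1.8 0 0; 0 2 0 0; 0 2 0 0")

```text
clock: 15.88
position: [0.6736, 0.0501, 0.0802]
tool_rot: [-3.142, 0.0, -0.008]
force: [-0.3, -0.5, 0.1]
grip_width: -0.0
```

move_arm(moves="0 0.2 0 0; 0 0.5 0 0; 0 0.8 0 0; 0 1 0 0; 0 1.2 0 0; 0 1.4 0 0; 0 1.6 0 0; 0 1.8 0 0; 0 2 0 0; 0 2 0 0")

```text
clock: 16.72
position: [0.6736, 0.0481, 0.0802]
tool_rot: [3.142, 0.0, -0.008]
force: [-0.5, -0.3, -0.1]
grip_width: -0.0003
```

move_arm(moves="0 0.2 0 0; 0 0.4 0 0; 0 0.6 0 0; 0 0.8 0 0; 0 1 0 0; 0 1.1 0 0; 0 1.2 0 0; 0 1.4 0 0; 0 1.5 0 0; 0 1.5 0 0")

```text
clock: 17.55
position: [0.6736, 0.0467, 0.0802]
tool_rot: [-3.142, 0.0, -0.008]
force: [-0.5, 0.2, 0.4]
grip_width: 0.0001
```

move_arm(moves="0 0.3 0 0; 0 0.6 0 0; 0 0.9 0 0; 0 1.2 0 0; 0 1.5 0 0; 0 1.8 0 0; 0 2 0 0; 0 2.3 0 0; 0 2.5 0 0; 0 2.5 0 0")

```text
clock: 18.38
position: [0.6735, 0.0443, 0.0802]
tool_rot: [-3.141, 0.0, -0.008]
force: [-2.2, 4.1, 0.6]
grip_width: 0.0002
```

move_arm(moves="0 0.3 0 0; 0 0.6 0 0; 0 0.9 0 0; 0 1.2 0 0; 0 1.5 0 0; 0 1.8 0 0; 0 2 0 0; 0 2 0 0; 0 2 0 0; 0 2 0 0")

```text
clock: 19.22
position: [0.6737, 0.0418, 0.0802]
tool_rot: [3.141, -0.0, -0.009]
force: [-1.1, -0.3, 0.5]
grip_width: 0.0
```

That was click 1, into notch 2: 4.1 N, then the push dropped off. Now for the next one.

move_arm(moves="0 0.6 0 0; 0 1.2 0 0; 0 1.8 0 0; 0 2.4 0 0; 0 3 0 0; 0 3.6 0 0; 0 4.2 0 0; 0 4.8 0 0; 0 5 0 0; 0 5 0 0")

```text
clock: 20.05
position: [0.6735, 0.0373, 0.0802]
tool_rot: [-3.141, 0.0, -0.008]
force: [-0.7, 0.6, -0.8]
grip_width: 0.0001
```

move_arm(moves="0 0.3 0 0; 0 0.6 0 0; 0 0.9 0 0; 0 1.2 0 0; 0 1.5 0 0; 0 1.7 0 0; 0 1.9 0 0; 0 2 0 0; 0 2 0 0; 0 2 0 0")

```text
clock: 20.88
position: [0.6733, 0.0355, 0.0802]
tool_rot: [-3.141, 0.0, -0.008]
force: [-2.4, 4.7, -0.2]
grip_width: -0.0001
```

move_arm(moves="0 0.3 0 0; 0 0.6 0 0; 0 0.9 0 0; 0 1.2 0 0; 0 1.5 0 0; 0 1.7 0 0; 0 1.9 0 0; 0 2 0 0; 0 2 0 0; 0 2 0 0")

```text
clock: 21.72
position: [0.6736, 0.0328, 0.0802]
tool_rot: [3.141, -0.0, -0.009]
force: [0.1, 0.2, 0.7]
grip_width: -0.0001
```

Click 2, into notch 3.

move_arm(moves="0 0.6 0 0; 0 1.2 0 0; 0 1.8 0 0; 0 2.4 0 0; 0 3 0 0; 0 3.6 0 0; 0 4.2 0 0; 0 4.8 0 0; 0 5.4 0 0; 0 5.8 0 0")

```text
clock: 22.55
position: [0.6733, 0.0278, 0.0802]
tool_rot: [-3.141, 0.0, -0.008]
force: [-3.0, 4.3, 1.5]
grip_width: -0.0002
```

move_arm(moves="0 0.3 0 0; 0 0.6 0 0; 0 0.9 0 0; 0 1.2 0 0; 0 1.5 0 0; 0 1.7 0 0; 0 1.7 0 0; 0 1.7 0 0; 0 1.7 0 0; 0 1.7 0 0")

```text
clock: 23.38
position: [0.6731, 0.0264, 0.0802]
tool_rot: [-3.141, 0.001, -0.008]
force: [-3.7, 5.7, 1.4]
grip_width: 0.0
```

move_arm(moves="0 0.3 0 0; 0 0.6 0 0; 0 0.9 0 0; 0 1.2 0 0; 0 1.5 0 0; 0 1.7 0 0; 0 1.7 0 0; 0 1.7 0 0; 0 1.7 0 0; 0 1.7 0 0")

```text
clock: 24.22
position: [0.6734, 0.024, 0.0802]
tool_rot: [3.142, -0.0, -0.008]
force: [-0.0, -0.1, -0.5]
grip_width: 0.0002
```

Click 3, into notch 4. This is the last click, so smaller steps.

move_arm(moves="0 0.5 0 0; 0 1 0 0; 0 1.5 0 0; 0 2 0 0; 0 2.5 0 0; 0 3 0 0; 0 3.5 0 0; 0 4 0 0; 0 4 0 0; 0 4 0 0")

```text
clock: 25.05
position: [0.6734, 0.0203, 0.0802]
tool_rot: [-3.141, -0.0, -0.008]
force: [-0.1, 3.9, -0.0]
grip_width: -0.0002
```

move_arm(moves="0 0.3 0 0; 0 0.6 0 0; 0 0.9 0 0; 0 1.2 0 0; 0 1.2 0 0; 0 1.2 0 0; 0 1.2 0 0; 0 1.2 0 0; 0 1.2 0 0; 0 1.2 0 0")

```text
clock: 25.88
position: [0.6734, 0.0193, 0.0802]
tool_rot: [-3.141, -0.0, -0.008]
force: [-0.7, 6.0, -1.1]
grip_width: 0.0002
```

move_arm(moves="0 0.3 0 0; 0 0.6 0 0; 0 0.9 0 0; 0 1.2 0 0; 0 1.2 0 0; 0 1.2 0 0; 0 1.2 0 0; 0 1.2 0 0; 0 1.2 0 0; 0 1.2 0 0")

```text
clock: 26.72
position: [0.6733, 0.0175, 0.0802]
tool_rot: [3.142, 0.0, -0.008]
force: [-0.1, 0.4, 0.1]
grip_width: -0.0002
```

Click 4, into notch 5. I'll back away, rise and check.

move_arm(moves="0 -5 0 0; 0 -10 0 0; 0 -10 -30 0; 0 -10 -60 0; 0 -10 -90 0; -15 -5 -115 0; -40 15 -125 0; -65 35 -130 0; -80 40 -130 0; -80 40 -130 0")

```text
clock: 27.55
position: [0.5909, -0.0233, 0.2112]
tool_rot: [3.141, -0.0, -0.01]
force: [0.2, -0.1, -1.1]
grip_width: -0.0004
```

```bash
python3 - <<'E'
from h import *
np.set_printoptions(precision=4,suppress=True)
o=bot.observe();print(o['clock'],o['position'],o['force'])
p=bot.grab_frame('wrist');save(p,'w7.png');c=cloud(p);f=p['frame'].astype(int)
for l in['guide_face','margin_lever','lever_fin','red_mark','cover_inner_left','cover_right','cover_front','cover']:
    for d in bot.pinpoint(p,l)[:1]: print(l,np.array(d['at']),round(d['conf'],2),w(p,d['at']))
red=(f[...,0]>130)&(f[...,1]<70)&(f[...,2]<70)&(abs(c[...,2]-.054)<.006)
m=cv2.morphologyEx(red.astype(np.uint8),cv2.MORPH_CLOSE,np.ones((7,7)))
q=c[(m>0)&(abs(c[...,2]-.054)<.006)];r=cv2.minAreaRect((q[:,:2]*1000).astype(np.float32));print(r);print(cv2.boxPoints(r))
cv2.imwrite('pics/w7c.png',cv2.resize(p['frame'][:,:,::-1],(800,600),interpolation=cv2.INTER_CUBIC))
E
```

```text
27.55 [ 0.5909 -0.0233  0.2112] [ 0.2109 -0.0898 -1.1202]
guide_face [194.9 167.3] 0.81 [0.597  0.0441 0.0605]
margin_lever [281.3 112.6] 0.19 [ 0.6548 -0.0444  0.0999]
lever_fin [233.5  91.6] 0.74 [ 0.6728 -0.0052  0.1376]
red_mark [236.8 112.1] 0.78 [ 0.6558 -0.005   0.1016]
cover_inner_left [203.4 119.4] 0.58 [0.646  0.0333 0.0513]
cover_right [396.7 180.7] 0.94 [ 0.578  -0.1765  0.0539]
cover_front [300.4 244.7] 0.68 [ 0.4734 -0.0806  0.0011]
cover [301.  180.7] 0.68 [ 0.5792 -0.0707  0.0541]
((575.727294921875, -72.96560668945312), (148.15548706054688, 211.37542724609375), 1.8107962608337402)
[[ 498.3469   30.3285]
 [ 505.0262 -180.9413]
 [ 653.1077 -176.2598]
 [ 646.4283   35.0101]]
```

View pics/w7c.png

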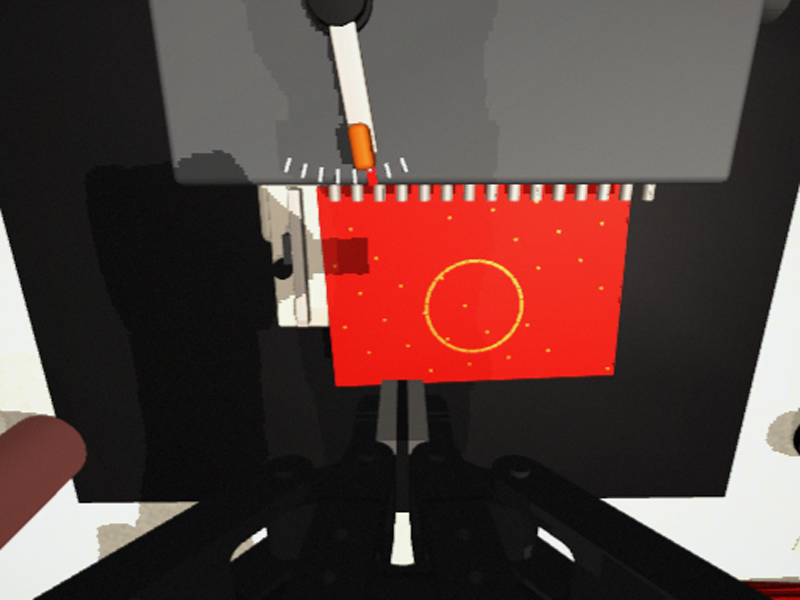

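The wrist view shows the fin lined up with the red mark (crop (372,177)), sixth of eight. The cover is skewed about 1.8° ccw with clearance to the guide at crop (318,250). Next is the right-edge push.

move_arm(moves="-3 35 0 0; -6 70 0 0; -9 105 0 0; -12 140 0 0; -15 170 0 0; -15 192 0 0; -15 192 35 0; -15 192 70 0; -15 192 105 0; -15 192 135 0")

```text
clock: 28.83
position: [0.576, -0.2134, 0.073]
tool_rot: [-3.141, 0.001, -0.008]
force: [1.3, -0.2, -0.5]
grip_width: 0.0
```

move_arm(moves="0 0 15 0; 0 0 30 0; 0 0 40 0; 0 0 48 0; 0 0 54 0; 0 0 60 0; 0 0 65 0; 0 0 69 0; 0 0 72 0; 0 0 72 0")

```text
clock: 29.67
position: [0.5763, -0.2136, 0.0028]
tool_rot: [-3.141, 0.0, -0.008]
force: [-0.1, 0.1, -0.6]
grip_width: -0.0001
```

```bash
cat > cov.py <<'E'
from h import *
import sys
np.set_printoptions(precision=4,suppress=True)
o=bot.observe();print(o['clock'],o['position'],o['force'])
p=bot.grab_frame('wrist');c=cloud(p);f=p['frame'].astype(int)
red=(f[...,0]>130)&(f[...,1]<75)&(f[...,2]<75)&(abs(c[...,2]-.054)<.006)&(c[...,0]<.645)
m=cv2.morphologyEx(red.astype(np.uint8),cv2.MORPH_OPEN,np.ones((3,3)))>0
q=c[m][:,:2]
def edge(a,lo,hi,s,name):  # extreme of axis 1-a... along bins of axis a
    pts=[]
    for t in np.arange(lo,hi,.006):
        k=q[abs(q[:,a]-t)<.003]
        if len(k)>5: pts.append((t,np.percentile(s*k[:,1-a],99.5)*s))
    pts=np.array(pts)
    if len(pts)>4:
        F=np.polyfit(pts[:,0],pts[:,1],1);r=abs(pts[:,1]-np.polyval(F,pts[:,0]));k=r<np.median(r)*3+1e-5
        F=np.polyfit(pts[k,0],pts[k,1],1);print(name,'slope %.4f'%F[0],'at',lo,np.polyval(F,lo).round(4),hi,np.polyval(F,hi).round(4))
edge(0,.54,.635,-1,'right edge y');edge(0,.54,.635,1,'left edge y');edge(1,-.15,.0,-1,'front edge x')
# head front face from deck points, guide from steel
dk=(abs(c[...,2]-.1)<.004)
d=c[dk]
pts=[(t,np.percentile(d[abs(d[:,1]-t)<.003][:,0],2)) for t in np.arange(-.14,.03,.006) if (abs(d[:,1]-t)<.003).sum()>5]
if len(pts)>4:
    pts=np.array(pts);F=np.polyfit(*pts.T,1);print('head front x slope %.4f'%F[0],np.polyval(F,-.1),np.polyval(F,0))
for l in['lever_fin','red_mark','guide_face']:
    for d in bot.pinpoint(p,l)[:1]: print(l,np.array(d['at']),round(d['conf'],2),w(p,d['at']))
if len(sys.argv)>1: cv2.imwrite('pics/'+sys.argv[1],cv2.resize(p['frame'][:,:,::-1],(800,600),interpolation=cv2.INTER_CUBIC))
E
python3 cov.py w8.png
```

```text
29.6667 [ 0.5763 -0.2136  0.0028] [-0.0888  0.1032 -0.5844]
right edge y slope -0.1790 at 0.54 -0.1635 0.635 -0.1805
left edge y slope -0.0498 at 0.54 -0.099 0.635 -0.1038
front edge x slope 0.2231 at -0.15 0.5451 0.0 0.5786
```

View pics/w8.png

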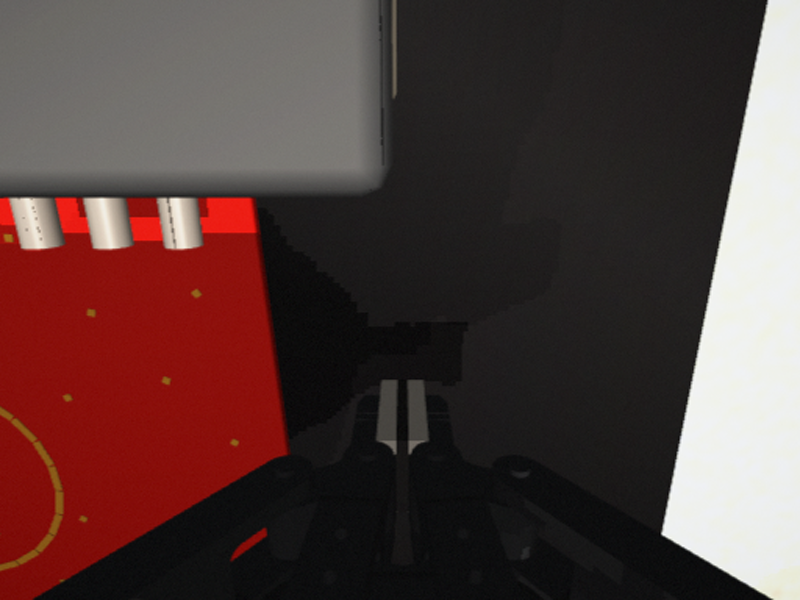

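The finger sits right of the cover with a gap of about 20 mm, its tip below the cover. I'll push left gently until the force rises.

move_arm(moves="0 -3 0 0; 0 -6 0 0; 0 -9 0 0; 0 -12 0 0; 0 -14 0 0; 0 -16 0 0; 0 -18 0 0; 0 -20 0 0; 0 -22 0 0; 0 -23 0 0")

```text
clock: 30.7
position: [0.5766, -0.1904, 0.0032]
tool_rot: [3.142, -0.0, -0.008]
force: [-1.3, -0.6, -0.2]
grip_width: -0.0
```

move_arm(moves="0 -0.5 0 0; 0 -1 0 0; 0 -1.5 0 0; 0 -2 0 0; 0 -2.5 0 0; 0 -3 0 0; 0 -3.5 0 0; 0 -4 0 0; 0 -4 0 0; 0 -4 0 0")

```text
clock: 31.53
position: [0.5767, -0.1865, 0.0032]
tool_rot: [-3.141, 0.0, -0.008]
force: [-0.2, 0.6, 0.2]
grip_width: -0.0001
```

move_arm(moves="0 -0.5 0 0; 0 -1 0 0; 0 -1.5 0 0; 0 -2 0 0; 0 -2.5 0 0; 0 -3 0 0; 0 -3.5 0 0; 0 -4 0 0; 0 -4 0 0; 0 -4 0 0")

```text
clock: 32.37
position: [0.5766, -0.1828, 0.0032]
tool_rot: [3.141, 0.0, -0.008]
force: [-1.0, -1.9, -0.3]
grip_width: -0.0
```

move_arm(moves="0 -0.4 0 0; 0 -0.8 0 0; 0 -1.2 0 0; 0 -1.6 0 0; 0 -2 0 0; 0 -2.3 0 0; 0 -2.6 0 0; 0 -3 0 0; 0 -3 0 0; 0 -3 0 0")

```text
clock: 33.2
position: [0.5758, -0.1821, 0.0032]
tool_rot: [3.139, 0.001, -0.01]
force: [-3.7, -14.1, 0.4]
grip_width: 0.0001
```

```bash
python3 - <<'E'
from h import *
np.set_printoptions(precision=4,suppress=True)
o=bot.observe();print(o['clock'],o['position'],o['force'])
p=bot.grab_frame('side');save(p,'side8.png');c=cloud(p);f=p['frame'].astype(int)
near=(abs(c[...,0]-.58)<.1)&(abs(c[...,1]+.07)<.15)
red=near&(f[...,0]>2.2*f[...,1])&(f[...,0]>60)&(abs(c[...,2]-.054)<.008)
q=c[red];r=cv2.minAreaRect((q[:,:2]*1000).astype(np.float32));print(r);print(cv2.boxPoints(r))
for l in('guide_face','cover_inner_left','cover_front','cover_right'):
  for d in bot.pinpoint(p,l)[:1]: print(l,d['at'],d['conf'],w(p,d['at']))
E
```

```text
33.2 [ 0.5758 -0.1821  0.0032] [ -3.6772 -14.0792   0.4446]
((576.5503540039062, -66.45088958740234), (150.4234619140625, 222.59378051757812), 1.2354294061660767)
[[ 498.9565   43.1985]
 [ 503.7558 -179.3435]
 [ 654.1443 -176.1003]
 [ 649.345    46.4417]]
guide_face [221.1, 210.1] 0.57 [0.5942 0.0513 0.0605]
cover_inner_left [211.9, 202.9] 0.86 [0.6354 0.0461 0.0647]
cover_front [272.5, 204.2] 0.55 [ 0.5089 -0.0738  0.0529]
cover_right [270.8, 184.5] 0.57 [ 0.5799 -0.156   0.055 ]
```

The force rose to 14 N, so the cover is against the guide. I'll release and go round to the front edge.

move_arm(moves="0 6 0 0; 0 14 0 0; -10 14 -25 0; -30 10 -60 0; -55 -15 -70 0; -80 -45 -70 0; -101 -75 -70 0; -101 -105 -70 0; -101 -118 -60 0; -101 -118 -35 0")

```text
clock: 34.28
position: [0.479, -0.0575, 0.0403]
tool_rot: [-3.14, -0.006, -0.004]
force: [2.3, 0.0, 0.7]
grip_width: 0.0002
```

move_arm(moves="0 0 15 0; 0 0 25 0; 0 0 31 0; 0 0 35 0; 0 0 35 0; 1 0 35 0; 2 0 35 0; 3 0 35 0; 3 0 35 0; 3 0 35 0")

```text
clock: 35.12
position: [0.4799, -0.0609, 0.0035]
tool_rot: [-3.142, -0.0, -0.008]
force: [-0.1, 0.1, 0.5]
grip_width: -0.0004
```

```bash
sed -i "s/red=(f.*$/red=(f[...,0]>2.2*f[...,1])\&(f[...,0]>60)\&(abs(c[...,2]-.054)<.006)\&(c[...,0]<.645)/" cov.py; python3 cov.py w9.png
```

```text
35.1167 [ 0.4799 -0.0609  0.0035] [-0.0864  0.1193  0.5418]
right edge y slope 0.2458 at 0.54 -0.1604 0.635 -0.137
left edge y slope -0.2328 at 0.54 0.041 0.635 0.0189
front edge x slope -0.0245 at -0.15 0.5058 0.0 0.5021
head front x slope 0.0730 0.48056406155826664 0.4878592302455
```

View pics/w9.png

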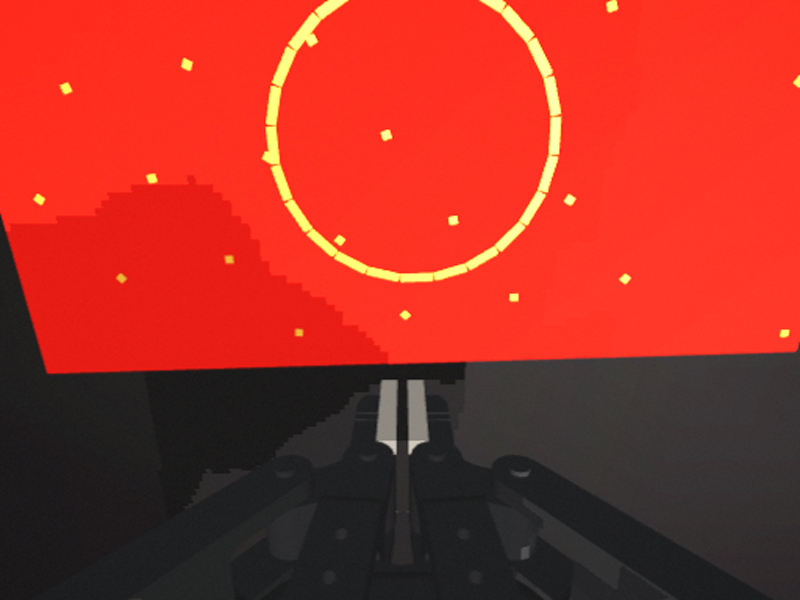

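Front edge runs from crop (50,372) to (800,352), so the cover is still skewed about 0.02–0.025 rad. The measured push direction suggests it jammed by friction on the guide corner. Pushing the front edge left of its middle should turn it clockwise, flush to the guide, while sending it in.

move_arm(moves="0 -10 0 0; 0 -20 0 0; 0 -27 0 0; 3 -27 0 0; 6 -27 0 0; 9 -27 0 0; 12 -27 0 0; 14 -27 0 0; 16 -27 0 0; 18 -27 0 0")

```text
clock: 36.15
position: [0.4979, -0.0342, 0.0031]
tool_rot: [3.142, 0.0, -0.009]
force: [-1.5, 0.5, 0.8]
grip_width: -0.0001
```

move_arm(moves="0.6 0 0 0; 1.2 0 0 0; 1.8 0 0 0; 2.4 0 0 0; 3 0 0 0; 3.6 0 0 0; 4.2 0 0 0; 4.8 0 0 0; 5 0 0 0; 5 0 0 0")

```text
clock: 36.98
position: [0.503, -0.034, 0.0032]
tool_rot: [-3.142, -0.0, -0.008]
force: [0.2, 0.3, -0.9]
grip_width: -0.0003
```

```bash
python3 cov.py|grep -v -e head -e right -e left
```

```text
36.9833 [ 0.503  -0.034   0.0032] [ 0.2457  0.3341 -0.9313]
front edge x slope 0.0111 at -0.15 0.5132 0.0 0.5148
guide_face [37.3 53.4] 0.65 [0.5976 0.0443 0.0575]
```

The cover now has slope +0.011, nearly parallel to the punch (yaw ≈ -0.008), so it's squared to the guide. I'll continue nearer the middle until it meets the stop.

move_arm(moves="-2 0 0 0; -2 10 0 0; -2 18 0 0; -1 18 0 0; 0 18 0 0; 0.6 18 0 0; 1.2 18 0 0; 1.8 18 0 0; 2.4 18 0 0; 3 18 0 0")

```text
clock: 38.02
position: [0.5058, -0.0518, 0.0032]
tool_rot: [-3.142, 0.0, -0.008]
force: [-0.6, -0.6, 0.8]
grip_width: 0.0001
```

move_arm(moves="0.4 0 0 0; 0.8 0 0 0; 1.2 0 0 0; 1.6 0 0 0; 2 0 0 0; 2.3 0 0 0; 2.6 0 0 0; 3 0 0 0; 3 0 0 0; 3 0 0 0")

```text
clock: 38.85
position: [0.5089, -0.0521, 0.0032]
tool_rot: [-3.142, -0.0, -0.008]
force: [0.2, 0.7, -0.7]
grip_width: -0.0003
```

move_arm(moves="0.2 0 0 0; 0.4 0 0 0; 0.6 0 0 0; 0.8 0 0 0; 1 0 0 0; 1.2 0 0 0; 1.4 0 0 0; 1.5 0 0 0; 1.5 0 0 0; 1.5 0 0 0")

```text
clock: 39.68
position: [0.5101, -0.0521, 0.0032]
tool_rot: [3.142, 0.0, -0.008]
force: [-3.3, 0.0, 0.7]
grip_width: -0.0004
```

```bash
python3 cov.py|grep -v -e head -e right -e left
```

```text
39.6833 [ 0.5101 -0.0521  0.0032] [-3.2521  0.0115  0.7239]
front edge x slope 0.0189 at -0.15 0.5198 0.0 0.5226
lever_fin [289.9  80.3] 0.59 [ 0.5951 -0.0638  0.054 ]
```

Contact force is 3.3 N, right where the stop is expected. The slope suggests the right side still lags slightly, so I'll press once more right of the middle.

move_arm(moves="-2 0 0 0; -2 10 0 0; -2 20 0 0; -2 30 0 0; -2 36 0 0; -1.4 36 0 0; -0.8 36 0 0; -0.4 36 0 0; 0 36 0 0; 0.2 36 0 0")

```text
clock: 40.72
position: [0.5099, -0.0878, 0.0031]
tool_rot: [-3.142, 0.001, -0.008]
force: [-1.6, -1.1, 1.1]
grip_width: 0.0004
```

move_arm(moves="0.2 0 0 0; 0.4 0 0 0; 0.6 0 0 0; 0.7 0 0 0; 0.8 0 0 0; 0.8 0 0 0; 0.8 0 0 0; 0.8 0 0 0; 0.8 0 0 0; 0.8 0 0 0")

```text
clock: 41.55
position: [0.5108, -0.0881, 0.0031]
tool_rot: [-3.142, 0.0, -0.008]
force: [-4.1, -0.2, -0.1]
grip_width: 0.0001
```

```bash
python3 cov.py|grep -v -e head -e right -e left
```

```text
41.55 [ 0.5108 -0.0881  0.0031] [-4.1427 -0.2133 -0.1015]
front edge x slope 0.0081 at -0.15 0.5217 0.0 0.5229
```

The slope is +0.008, so the cover is square with the punch. Now the right edge once more, to make sure it's snug on the guide.

move_arm(moves="-8 0 0 0; -15 0 0 0; -15 20 -30 0; -10 50 -60 0; 10 80 -70 0; 40 105 -70 0; 70 117 -70 0; 76 120 -55 0; 76 120 -25 0; 76 120 0 0")

```text
clock: 42.58
position: [0.5864, -0.2091, 0.0023]
tool_rot: [3.141, -0.002, -0.009]
force: [0.5, -1.1, -1.1]
grip_width: -0.0002
```

move_arm(moves="0 0 0 0; 0 -3 0 0; 0 -6 0 0; 0 -9 0 0; 0 -12 0 0; 0 -14 0 0; 0 -16 0 0; 0 -18 0 0; 0 -20 0 0; 0 -20 0 0")

```text
clock: 43.42
position: [0.5862, -0.1882, 0.0032]
tool_rot: [-3.141, -0.0, -0.008]
force: [0.5, -0.5, -0.0]
grip_width: -0.0002
```

move_arm(moves="0 -0.5 0 0; 0 -1 0 0; 0 -1.5 0 0; 0 -2 0 0; 0 -2.5 0 0; 0 -3 0 0; 0 -3.5 0 0; 0 -4 0 0; 0 -4 0 0; 0 -4 0 0")

```text
clock: 44.25
position: [0.5862, -0.1847, 0.0032]
tool_rot: [-3.142, 0.0, -0.008]
force: [0.1, 1.1, -0.2]
grip_width: 0.0001
```

move_arm(moves="0 -0.3 0 0; 0 -0.6 0 0; 0 -0.9 0 0; 0 -1.2 0 0; 0 -1.4 0 0; 0 -1.5 0 0; 0 -1.5 0 0; 0 -1.5 0 0; 0 -1.5 0 0; 0 -1.5 0 0")

```text
clock: 45.08
position: [0.5862, -0.1832, 0.0032]
tool_rot: [-3.142, 0.0, -0.008]
force: [-0.7, -1.1, -0.3]
grip_width: -0.0
```

move_arm(moves="0 -0.3 0 0; 0 -0.6 0 0; 0 -0.9 0 0; 0 -1.2 0 0; 0 -1.4 0 0; 0 -1.5 0 0; 0 -1.5 0 0; 0 -1.5 0 0; 0 -1.5 0 0; 0 -1.5 0 0")

```text
clock: 45.92
position: [0.5862, -0.1817, 0.0032]
tool_rot: [-3.142, 0.0, -0.008]
force: [-1.1, -1.8, -0.2]
grip_width: -0.0002
```

move_arm(moves="0 -0.2 0 0; 0 -0.4 0 0; 0 -0.6 0 0; 0 -0.8 0 0; 0 -1 0 0; 0 -1.2 0 0; 0 -1.2 0 0; 0 -1.2 0 0; 0 -1.2 0 0; 0 -1.2 0 0")

```text
clock: 46.75
position: [0.5862, -0.1805, 0.0032]
tool_rot: [-3.142, 0.0, -0.008]
force: [-0.3, -1.2, 0.1]
grip_width: -0.0001
```

move_arm(moves="0 -0.2 0 0; 0 -0.4 0 0; 0 -0.6 0 0; 0 -0.8 0 0; 0 -0.8 0 0; 0 -0.8 0 0; 0 -0.8 0 0; 0 -0.8 0 0; 0 -0.8 0 0; 0 -0.8 0 0")

```text
clock: 47.58
position: [0.5862, -0.1804, 0.0032]
tool_rot: [3.141, -0.0, -0.009]
force: [-0.4, -6.5, -0.8]
grip_width: -0.0005
```

Snug on the guide at 6.5 N, with no sideways component this time. I'll release and give the front a final press at the middle.

move_arm(moves="0 6 0 0; 0 14 0 0; -10 14 -30 0; -35 5 -60 0; -65 -25 -70 0; -92 -60 -70 0; -92 -95 -70 0; -92 -112 -55 0; -92 -112 -25 0; -92 -112 0 0")

```text
clock: 48.42
position: [0.496, -0.0659, 0.0029]
tool_rot: [-3.141, -0.002, -0.006]
force: [-0.1, -0.4, -1.6]
grip_width: -0.0
```

move_arm(moves="0 0 0 0; 2 0 0 0; 4 0 0 0; 6 0 0 0; 8 0 0 0; 10 0 0 0; 11.5 0 0 0; 13 0 0 0; 14 0 0 0; 14.5 0 0 0")

```text
clock: 49.25
position: [0.5098, -0.067, 0.0033]
tool_rot: [-3.142, -0.0, -0.008]
force: [0.6, 0.5, 0.3]
grip_width: -0.0003
```

move_arm(moves="0.2 0 0 0; 0.4 0 0 0; 0.6 0 0 0; 0.8 0 0 0; 1 0 0 0; 1.2 0 0 0; 1.2 0 0 0; 1.2 0 0 0; 1.2 0 0 0; 1.2 0 0 0")

```text
clock: 50.08
position: [0.5108, -0.0671, 0.0032]
tool_rot: [-3.142, 0.0, -0.008]
force: [-0.9, 1.3, -0.6]
grip_width: -0.0002
```

move_arm(moves="0.2 0 0 0; 0.3 0 0 0; 0.4 0 0 0; 0.4 0 0 0; 0.4 0 0 0; 0.4 0 0 0; 0.4 0 0 0; 0.4 0 0 0; 0.4 0 0 0; 0.4 0 0 0")

```text
clock: 50.92
position: [0.5109, -0.0671, 0.0031]
tool_rot: [3.142, 0.001, -0.008]
force: [-6.2, -0.1, 3.9]
grip_width: -0.0002
```

```bash
python3 cov.py|grep -v -e head -e right -e left
```

```text
50.9167 [ 0.5109 -0.0671  0.0031] [-6.2268 -0.1015  3.9184]
front edge x slope 0.0081 at -0.15 0.5217 0.0 0.5229
```

Home at 6 N, square (slope 0.0081, unchanged). I'll retreat and check from above.

move_arm(moves="-4 0 0 0; -12 0 0 0; -14 0 -30 0; -14 0 -65 0; -10 0 -100 0; 0 -10 -135 0; 20 -20 -165 0; 45 -25 -190 0; 65 -25 -208 0; 70 -25 -208 0")

```text
clock: 51.95
position: [0.5852, -0.0422, 0.2149]
tool_rot: [-3.141, -0.007, -0.008]
force: [-0.1, 0.1, -0.5]
grip_width: -0.0006
```

```bash
python3 cov.py w10.png
```

```text
51.95 [ 0.5852 -0.0422  0.2149] [-0.0828  0.1113 -0.4888]
right edge y slope -0.0060 at 0.54 -0.1643 0.635 -0.1649
left edge y slope -0.0024 at 0.54 0.0434 0.635 0.0432
front edge x slope 0.0056 at -0.15 0.5226 0.0 0.5234
head front x slope 0.0034 0.652426494956026 0.6527700219647768
lever_fin [212.   84.2] 0.96 [ 0.6731 -0.0071  0.1375]
red_mark [219.8 107. ] 0.86 [ 0.6551 -0.0082  0.1012]
guide_face [261.6 109.5] 0.7 [ 0.6526 -0.0455  0.0988]
```

View pics/w10.png

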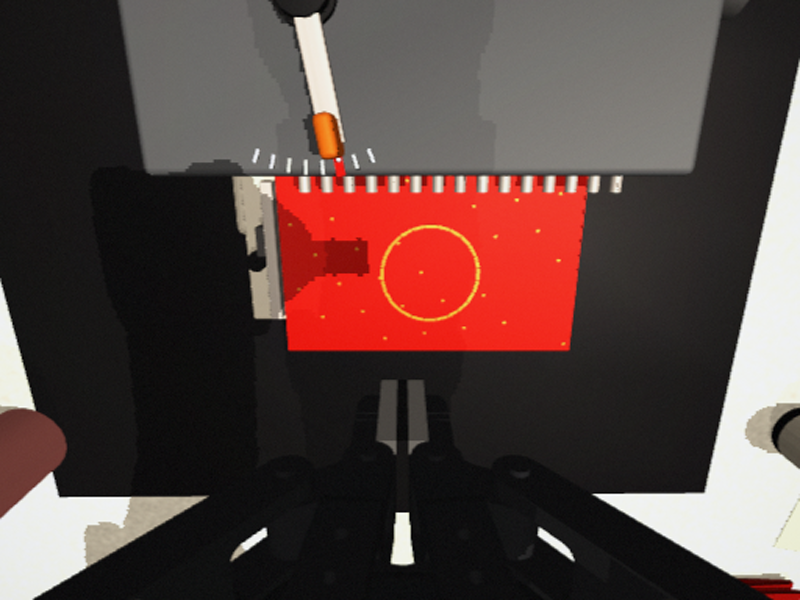

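The fin is at the red mark, crop (340,165). The cover's left edge lies along the guide (crop x ≈ 280), and its front edge is level at row 350. Handing in.

```bash
python3 -c "
from workcell import bot
bot.job_done(); print(bot.observe()['clock'])"
```

```text
the job is handed in; nothing more can be done
the job is handed in; nothing more can be done
```

I handed the job in at about 52 s, with the gripper clear of everything. The lever is on the red mark and the cover is snug against the guide and home on the back stop.

**Lever:** It started in notch 1. I clicked it four times, one notch at a time, to notch 5 on the red mark. The readings showed at most about 6 N at each click, and the push fell to zero after each one. The last picture shows the fin still on the red mark.

**Cover:** It is snug on the guide (6.5 N push) and home on the back stop (about 6 N). The last picture shows:
- the left edge lying along the guide;
- the front edge within about 0.003 rad of the head's front face.

The edge slopes varied by a few milliradians between views. The stop contact itself is under the head, so I judged it from force and position.

**What went wrong on the way:**
- **Finger tips:** They sat about 36 mm above the reported TCP. My first lever approach passed over the fin without touching it, and I corrected for this using the cameras.
- **First guide push:** It reached 14 N with the cover jammed slightly skewed, under the 18 N limit. I fixed this by pushing the front edge off-centre, then repeating the guide push and the press home.
- **Trained networks:** They misplaced some points, including the last guide point. I relied on the pictures, depth and contact forces instead.

I kept clear of the thermos, ink bottle and paperweight, but did not measure their positions again at the end.

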